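# Shut and bolt the pantry box

## Task

Close the lid of the pine pantry box and bolt it: with the lid pressed down against its rubber seal, lift the bolt's handle out of its notch, slide the bolt under the keep until it comes up against its stop and lay the handle down in the other notch. Work gently: do not ram the lid down or force the bolt against its barrel, its stop or the keep. Leave the other things on the bench and the box where they are.

Things in the scene. Friction and masses are not known exactly. Their poses are not given: they have to be found in the camera images.
- box: pine pantry box fixed to the bench, 220 (x) x 420 (y) mm, top 134 mm above the bench. Origin on the bench; box spans y -200 to 220 mm. y runs along the bolt from the lid's hinge to the keep, z up, robot on the -x side. Lid (14 mm thick, underside 120 mm up) covers y -190 to 60, fixed deck y 64 to 220; bolt's line at x = -20
- lid (a joint): lid angle (rad): 0 = pressed fully home, grows as it opens. Hinge line along the box's x at y = -190 mm, 120 mm above the bench. Spring-balanced: stays where left, 1 to 2 N at the free edge moves it. A springy rubber seal under the free edge meets it at about 0.019; let go, it sits at 0.019 to 0.028 (5 to 7 mm proud at the edge)
- lid_press (a point): point on the lid's top face, 205 mm from the hinge, 55 mm to the +x side of the bolt's line: a clear place to push the lid down. From first touch on the seal to fully home takes about 4 to 7 N at the free edge, or 6 to 11 N pressed down through the bolt's handle; beyond that the lid is hard on the box
- bolt (a joint): bolt travel along the box's +y (m): 0 = middle of the withdrawn notch, where the stem has 1.5 mm play each way. The throw to the far notch was set at fitting and is not measured: 0.037 to 0.055, 1.5 mm short of the slot's end stop, with 1.5 mm play. Drag about 2 N. The round nose meets the keep at about 0.02 and enters only with the lid held at least half-way into its seal, else it jams
- handle (a joint): angle of the bolt's handle about the bolt (rad): 0 = lying in a notch, leaning to the box's -x side 25 degrees above the lid; grows as it is lifted to its stop at 1.05 (85 degrees). Above about 0.75 it clears the web between the notches and the bolt can slide; below that the web blocks it. Falls by its own weight
- knob (a point): centre of the steel knob, a flattened ball 20 mm in diameter and 15 mm thick along the bolt, on the handle's 7 mm stem, 40 mm from the bolt's axis (handle at 0: 36 mm to -x of that axis, 17 mm above it, square to the lid). The point's y axis lies along the bolt; it can be pinched across its flats from above and turns between the fingers as the handle swings
- tower: stainless barrel of the bolt with its slot and two notches, screwed on the lid: base plate 34 x 110 mm, barrel 19 to 22 mm diameter, axis 14 mm above the lid's top (148 mm above the bench when home). Its front guide, with the far notch and the stop, is set along slots in the plate. Origin on the lid's top face below the bolt, level with the middle of the withdrawn notch, 155 mm from the hinge; y along the bolt
- seal: black rubber strip, 9 mm thick and 185 mm long, along the box's x on the wall under the lid's free edge, 240 mm from the hinge; origin at the middle of its top. It gives 4.5 mm, pushing back 2.5 N at first touch and 5.6 N at the bottom, where the lid is home and the seal is hard
- keep: stainless staple (keep) fixed on the deck, 26 mm wide (x), 14 mm along y, 24.5 mm tall with 20.5 mm clear under its arch; origin on the deck's surface on the bolt's line. The 10 mm bolt passes under the arch with 1.5 mm to spare when the lid is home. All light fittings: more than 15 N on the keep, the barrel and its stop, or the seal is forcing them
- tiffin_mid (a point): loose three-tier stainless steel tiffin carrier, 131 mm diameter, 219 mm tall over its carrying handle (bystander); point on its axis 90 mm up
- cutlery_case_mid (a point): loose yellow plastic cutlery case with a sliding door on top, 110 x 250 x 68 mm (bystander); point at its centre, 33 mm up
- bottle_mid (a point): loose aluminium bottle standing upright, 70 mm diameter, 225 mm tall (bystander); point on its axis 110 mm up
- ramekin_a_mid (a point): loose pale turquoise ceramic ramekin on the bench, 84 mm diameter, 45 mm tall (bystander); point at its centre, 22 mm up
- ramekin_b_mid (a point): loose pale turquoise ceramic ramekin, 84 mm diameter, 45 mm tall, standing on the fixed deck of the pantry box (bystander); point at its centre, 22 mm up
- tumbler_mid (a point): loose stainless steel tumbler, 70 mm diameter, 100 mm tall (bystander); point at its centre, 50 mm up
- pickle_jar_mid (a point): loose amber glass jar with a red cap, 80 mm diameter, 110 mm tall (bystander); point on its axis 55 mm up

How it is judged (in metres and radians):
On the way, in this order (a step that is already met when the one before it is completed fails the run):
1. the lid is down on its seal with the bolt still withdrawn (value of joint lid below 0.035 rad and value of joint bolt below 0.01 m), for 0.1 s.
2. the bolt is shot into the keep with the lid down (value of joint lid below 0.02 rad and value of joint bolt above 0.034 m), for 0.1 s.
At the end, for the whole second after the job is handed in: the lid is held down (within 0.013 rad of home), the bolt is slid home under the keep (more than 34 mm from the withdrawn notch), and the handle lies at rest in the far notch (within 0.12 rad of lying down, which only a notch allows) (value of joint lid below 0.013 rad and value of joint bolt above 0.034 m and value of joint handle below 0.12 rad and velocity of joint handle between -0.05 and 0.05 rad/s); the robot touches nothing.
It fails at once if the bolt's barrel is forced: more than 15 N between it and the handle or the robot (contact force between tower and anything else above 15 N).
It fails at once if the keep is forced: more than 15 N between it and the bolt or the robot (contact force between keep and anything else above 15 N).
It fails at once if the lid is rammed down: more than 15 N on the rubber seal (contact force between seal and anything else above 15 N).
It fails at once if another thing is moved by more than 20 mm (distance of any of tiffin_mid, cutlery_case_mid, bottle_mid, ramekin_a_mid, ramekin_b_mid, tumbler_mid, pickle_jar_mid from where it was at the start of the episode above 0.02 m).
It fails at once if another thing is tipped (angle between any of tiffin_mid, cutlery_case_mid, bottle_mid, ramekin_a_mid, ramekin_b_mid, tumbler_mid, pickle_jar_mid's own z axis and vertical above 0.25 rad).
It also fails if it takes over 54 s, if anything falls off the work surface, if the arm or the gripper's body presses on something with over 40 N, if the wrist force passes 120 N, or if a joint passes its speed limit or range.

## Robot

A 7-joint arm with a two-finger parallel gripper is mounted at the origin on the work surface. World frame = base frame: x ahead of the robot, y to its left, z up, the work surface at z = 0. Lengths are in mm, angles in rad, forces in N, time in s.
With the tool pointing down it reaches from about 400 to 875 mm from the base axis. Payload 19.3 kg.
Tool frame: the origin (TCP) lies on the mounting face of the last link; the fingertips stand 173 mm ahead of it and the grasp point (between the pads) lies 155 mm ahead of it; z points along the fingers, y is the direction in which the jaws open and shut (so a half turn about z gives the same grasp; the last joint's range is limited). The gripper opens to 85 mm and grips with 20 to 120 N. Pads are 22 mm wide; open, the fingers measure 114 mm over their backs; the gripper's body (76 mm by 85 mm) begins 54 mm behind the grasp point. The pads swing forward as they close: fully open they stand 13 mm farther back than shut.
Start: joints at [-1.377, 0.521, -0.036, 1.599, 0.021, 1.021, -0.113], TCP at [162.99, 603.369, 404.691] pointing down, gripper open.
Joint ranges: [-2.91, 2.91], [-0.3, 2.13], [-1.5, 1.42], [0.17, 2.43], [-1.26, 4.41], [0.16, 1.93], [-2.52, 2.52]. Speed limits (rad/s): [1.89, 1.89, 2.39, 2.39, 3.01, 3.01, 3.01].

## Interface

Orientations are given as a unit quaternion [w, x, y, z].
In Python, from station import get_obs, capture, close_job, boxes_of, cut_out, place_of gives the robot as it stands. The module is installed in compiled form; this text tells all that it offers.
- The arm moves only by the shell command python3 -m inch 'ROWS' [FORCE]. ROWS is JSON, a list of rows, each a list of 3 entries, a list of its own where there are three numbers: the shift along the tool's x, y, z in mm, then the turn about the tool's z in rad, then the opening in per cent of the stroke, from 0 (shut) to 100 (fully open). In form: [[[dx, dy, dz], roll, grip], ...]. A call has 1 to 20 rows; each row shifts and turns the commanded pose from where the row before left it, along the tool's axes as they then stand; what a row does not reach is not made up. A row lasts 1/12 s, in which the tool goes at most 41.7 mm and 7.16 degrees, less where a joint would pass 70% of its speed; a pose out of reach is approached as far as the arm can. A call is refused whole if a number of a shift passes 41.7 or a number of a turn 0.125, either way. A call with a gripper value outside its range is refused whole. The fingers move at their own pace and stop on an object; FORCE is the grip in N (left out, the last holds). Time passes only in rows, so rows that do not move let the fingers close. It gives the time, the measured TCP pose, the force and the opening at its end, in the units of the state.
- get_obs(): the state, without advancing time (a new reading comes with each control period).
- capture(name): name is "scene" or "top"; returns a dict with "frame" (420x560x3 uint8, blue, green, red), "z_map" (420x560 float32, mm along the optical axis (not along the pixel's ray), 0 where there is no reading), "K" (3x3 intrinsics, pixels), "D" ([k1, k2, p1, p2, k3] as OpenCV has them; the pictures are not rectified), "R" (3x3) and "t" (3): a world point X has camera coordinates R X + t. Camera axes: x right, y down, z forward; pixel columns grow to the right and rows downward; lengths in mm; the calibration is good to about 2 mm. A picture is of the moment at which its call begins.
- close_job(): hands the job in, once; it reports no verdict.
Trained networks look in a picture, given as the dict that the camera call returned (one of the last four; its "shot" number tells which), for a name from the list of things; names that differ only in an ending like _2 or _b are one class to them, and where a whole thing is asked for, a point or a joint stands for the part that bears it (a point fixed in the world has none). Each returns a list of dicts, best first, with "p" (0 to 1); they miss things now and then, are a little off and sometimes report something else, mostly with a low value. They report only what shows in the picture. A call takes as long as a camera call.
- boxes_of(picture, name): "extent" ([left, top, right, bottom] in pixels, round what is visible of it).
- cut_out(picture, name): "pixels" (420x560 bool, what is visible of it) and "extent" ([left, top, right, bottom] in pixels, round what is visible of it).
- place_of(picture, name): "xy" ([column, row] in pixels: a listed point, or the origin of a listed thing).
The state is a dict: "time": time; "joint_pos": joint angles; "joint_vel": joint speeds; "joint_torque": joint torques, N m; "tool_pos": TCP position; "tcp_rot": TCP orientation; "contact_force": force on the tool from outside, world axes, zero at the start; "torque": the same for the moment, N m; "finger_gap": finger opening in mm.
Only numpy, scipy, OpenCV 4.12 (cv2) and the standard library are available. Lean on these libraries where they do the work, as an engineer would, in place of code of your own. Each camera call takes 0.05 s, during which the arm holds its last target. There are 200 camera calls.

## Working session

There is one attempt and no reset: what is moved stays moved. The work goes in short steps, Python scripts to look and compute and a shell command to move; the robot and the scene stay as the last step left them, time stands still between calls to the robot, and variables do not carry over. Pictures are saved under pics/ and viewed, about 8 in all and at most 12, crops included, and the job is handed in when it is done.

```bash
mkdir -p pics; cat > h.py <<'E'
import numpy as np, cv2
from station import *
def world(c,uv,z=None):
    """pixel -> world by depth (median 5x5)"""
    u,v=uv; n=cv2.undistortPoints(np.array([[[u,v]]],float),c["K"],np.array(c["D"]))[0,0]
    if z is None:
        p=c["z_map"][int(v)-2:int(v)+3,int(u)-2:int(u)+3]; p=p[p>0]; z=np.median(p) if p.size else np.nan
    R=np.array(c["R"]);t=np.array(c["t"])
    return R.T@(np.array([n[0],n[1],1])*z-t)
def plane(c,uv,h):
    a,b=world(c,uv,100.),world(c,uv,1000.)
    return a+(b-a)*(h-a[2])/(b[2]-a[2])
def proj(c,X):
    R=np.array(c["R"]);t=np.array(c["t"])
    return cv2.projectPoints(np.array(X,float).reshape(-1,3),cv2.Rodrigues(R)[0],t,c["K"],np.array(c["D"]))[0][:,0]
E
python3 - <<'E'
from h import *
o=get_obs();print({k:np.round(v,3) for k,v in o.items()})
for n in("scene","top"):
    c=capture(n);cv2.imwrite(f"pics/{n}0.png",c["frame"])
    print(n,"cam",np.round(-np.array(c["R"]).T@c["t"]),np.round(np.array(c["R"])[2],2))
    for k in["box","lid","lid_press","tower","knob","keep","seal","tiffin_mid","cutlery_case_mid","bottle_mid","ramekin_a_mid","tumbler_mid","pickle_jar_mid"]:
        for d in place_of(c,k)[:2]: print(k,round(d["p"],2),np.round(d["xy"]),np.round(world(c,d["xy"])))
E
```

```text
{'time': np.float64(0.0), 'joint_pos': array([-1.377,  0.522, -0.036,  1.6  ,  0.021,  1.021, -0.113]), 'joint_vel': array([ 0.002, -0.001, -0.   , -0.   ,  0.001,  0.001,  0.   ]), 'joint_torque': array([ 1.0000e-03, -9.2709e+01,  1.9800e+00, -3.6993e+01,  1.8000e-02,
        8.0000e-03, -0.0000e+00]), 'tool_pos': array([162.981, 603.22 , 404.12 ]), 'tcp_rot': array([-0.   ,  0.132,  0.991, -0.001]), 'contact_force': array([0.699, 0.281, 0.408]), 'torque': array([-0.028, -0.002, -0.007]), 'finger_gap': np.float64(85.706)}
scene cam [1311.  580. 1027.] [-0.55 -0.44 -0.71]
box 0.66 [260. 227.] [678.  15. 117.]Traceback (most recent call last):
  File "<stdin>", line 7, in <module>
ValueError: it knows: bottle_mid, box, cutlery_case_mid, keep, knob, lid_press, pickle_jar_mid, ramekin_a_mid, ramekin_b_mid, seal, tiffin_mid, tower, tumbler_mid
```

View pics/scene0.png

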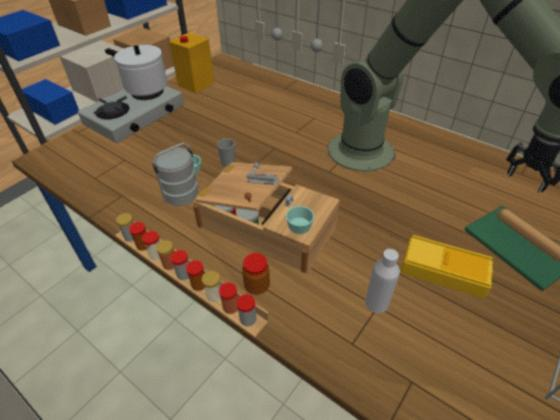

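The scene view shows the box near (265,210) with the lid ajar and the bolt at (262,178). The keep is at about (289,200), ramekin b on the deck at (299,219), and the gripper far off at (540,160).

```bash
python3 - <<'E'
from h import *
for n in("scene","top"):
    c=capture(n);cv2.imwrite(f"pics/{n}0.png",cv2.resize(c["frame"],None,fx=1.4,fy=1.4,interpolation=cv2.INTER_CUBIC) if n=="top" else c["frame"])
    print(n,"cam",np.round(-np.array(c["R"]).T@c["t"]),np.round(np.array(c["R"]),2).tolist())
    for k in["box","lid_press","tower","knob","keep","seal","tiffin_mid","ramekin_a_mid","tumbler_mid","pickle_jar_mid"]:
        for d in place_of(c,k)[:2]: print(k,round(d["p"],2),np.round(d["xy"]),np.round(world(c,d["xy"])))
E
```

```text
scene cam [1311.  580. 1027.] [[-0.61, 0.79, -0.01], [0.57, 0.43, -0.7], [-0.55, -0.44, -0.71]]
box 0.56 [262. 227.] [677.  23. 121.]
lid_press 0.75 [258. 191.] [617. -40. 193.]
lid_press 0.19 [229. 155.] [ 414. -360.   63.]
tower 0.64 [249. 177.] [ 580. -106.  191.]
tower 0.47 [273. 208.] [548. -40.  68.]
knob 0.54 [255. 166.] [ 543. -112.  211.]
keep 0.56 [295. 203.] [540.  47. 131.]
seal 0.63 [277. 207.] [583.   6. 123.]
tiffin_mid 0.67 [176. 179.] [ 685. -350.  133.]
ramekin_a_mid 0.57 [191. 166.] [ 611. -350.  142.]
tumbler_mid 0.77 [227. 153.] [ 421. -362.   78.]
tumbler_mid 0.62 [301. 220.] [593. 105. 137.]
pickle_jar_mid 0.86 [255. 271.] [809. 103. 108.]
pickle_jar_mid 0.4 [446. 268.] [444. 525.  67.]
top cam [ 489.   36. 1216.] [[0.0, -1.0, -0.01], [-1.0, 0.0, -0.1], [0.1, 0.01, -1.0]]
box 0.76 [316. 221.] [560. -34. 221.]
lid_press 0.92 [317. 201.] [614. -41. 191.]
tower 0.63 [335. 221.] [562. -84. 199.]
knob 0.59 [349. 234.] [ 530. -116.  214.]
keep 0.63 [289. 227.] [548.  32. 156.]
keep 0.28 [442. 194.] [ 633. -361.  180.]
seal 0.52 [301. 218.] [576.  -1. 122.]
tiffin_mid 0.97 [442. 191.] [ 641. -361.  180.]
tiffin_mid 0.28 [466. 240.] [ 520. -492.    3.]
ramekin_a_mid 0.87 [465. 241.] [ 516. -488.    4.]
tumbler_mid 0.89 [436. 282.] [ 395. -401.    2.]
tumbler_mid 0.43 [155. 200.] [619. 379. 172.]
pickle_jar_mid 0.83 [270. 152.] [761.  85. 108.]
```

View pics/top0.png

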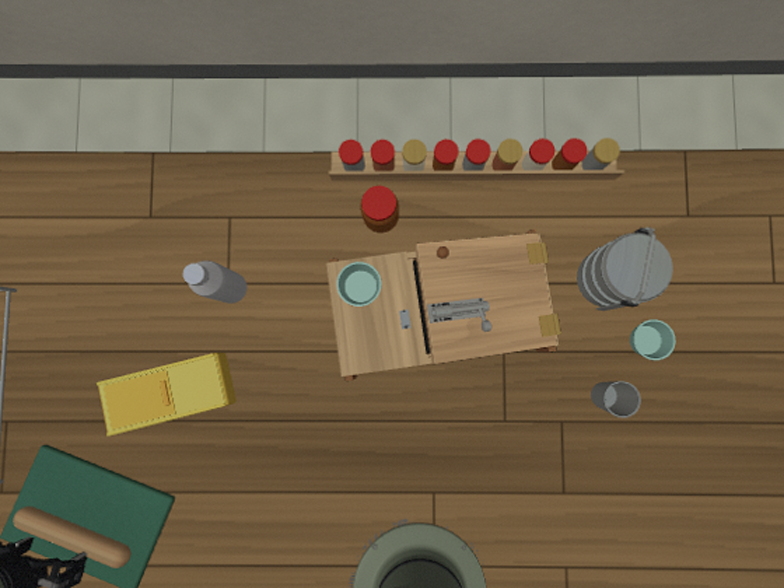

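The top view is consistent with the scene view. At 1.4x scale the bolt barrel is at (458,310), knob (486,324), keep (405,319), and ramekin b (360,284). The lid is ajar with a gap at x≈420. Next I'll fit the box pose and lid plane from depth.

```bash
cat >> h.py <<'E'
def cloud(c,mask):
    v,u=np.nonzero(mask&(c["z_map"]>0)); z=c["z_map"][v,u]
    n=cv2.undistortPoints(np.stack([u,v],1).astype(float)[:,None],c["K"],np.array(c["D"]))[:,0]
    P=np.c_[n,np.ones(len(n))]*z[:,None]
    return (P-np.array(c["t"]))@np.array(c["R"])
E
python3 - <<'E'
from h import *
c=capture("top")
m=np.zeros((420,560),bool); m[160:275,225:405]=1
P=cloud(c,m)
deck=P[(abs(P[:,2]-134)<5)&(P[:,1]>-10)]
lid=P[(P[:,2]>142)&(P[:,1]<5)]
print(len(deck),np.median(deck[:,2]))
# deck: rect
r=cv2.minAreaRect(deck[:,:2].astype(np.float32));print("deck",r,np.round(cv2.boxPoints(r)).tolist())
r=cv2.minAreaRect(lid[:,:2].astype(np.float32));print("lid",r,np.round(cv2.boxPoints(r)).tolist())
Q=lid
for i in range(8):
    A=np.c_[Q[:,:2],np.ones(len(Q))];s=np.linalg.lstsq(A,Q[:,2],rcond=None)[0]
    e=lid[:,2]-np.c_[lid[:,:2],np.ones(len(lid))]@s;Q=lid[abs(e)<4]
print("plane",s,len(Q),len(lid),"slope",np.arctan(np.hypot(*s[:2])),"dir yaw",np.degrees(np.arctan2(-s[0],s[1])))
for k in["box","lid_press","tower","knob","keep"]:
    ds=cut_out(c,k)
    for d in ds[:1]:
        C=cloud(c,d["pixels"]);print(k,round(d["p"],2),d["extent"],np.round(np.median(C,0)),np.round(C.min(0)),np.round(C.max(0)))
s2=capture("scene")
for k in["keep","tower","knob"]:
    for d in cut_out(s2,k)[:1]:
        C=cloud(s2,d["pixels"]);print(k,round(d["p"],2),d["extent"],np.round(np.median(C,0)),np.round(C.min(0)),np.round(C.max(0)))
d=s2["frame"][130:270,170:370];cv2.imwrite("pics/b.png",np.vstack([cv2.resize(d,(700,490),interpolation=3)]))
E
```

```text
4056 132.98341621097043
deck ((560.2066040039062, 90.41806030273438), (220.00608825683594, 156.06594848632812), 8.12514591217041) [[440.0, 152.0], [462.0, -2.0], [680.0, 29.0], [658.0, 183.0]]
lid ((589.656005859375, -114.79878234863281), (220.14353942871094, 228.2465057373047), 8.049605369567871) [[465.0, -17.0], [497.0, -243.0], [715.0, -212.0], [683.0, 14.0]]
plane [-4.34050831e-02  2.96500878e-01  2.29970663e+02] 5769 6511 slope 0.29114584357140116 dir yaw 8.328433399763794
box 0.86 [234.3, 166.1, 399.5, 274.4] [569. -48. 146.] [ 427. -301.   -8.] [747. 201. 228.]
lid_press 0.91 [295.3, 168.1, 401.3, 262.1] [ 588. -115.  171.] [ 467. -253.   -3.] [741.  11. 228.]
tower 0.6 [411.8, 162.9, 484.4, 221.0] [ 635. -378.  177.] [ 571. -545.   -9.] [ 752. -331.  222.]
knob 0.52 [344.0, 221.1, 351.9, 234.4] [ 537. -109.  210.] [ 524. -119.  193.] [ 565. -102.  218.]
keep 0.52 [65.0, 253.2, 168.4, 310.1] [405. 511.  65.] [322. 388.  -7.] [484. 686.  75.]
keep 0.64 [286.9, 195.2, 294.5, 205.4] [557.  32. 145.] [515.   8. 131.] [570.  40. 161.]
tower 0.79 [245.0, 171.9, 279.2, 183.9] [573. -62. 200.] [ 521. -126.  168.] [589. -10. 227.]
knob 0.41 [249.7, 165.9, 257.9, 171.7] [ 543. -110.  207.] [ 513. -136.  166.] [ 554. -105.  216.]
```

```bash
python3 -m inch '[[[0,0,-8],-0.102,0],[[0,0,-8],-0.102,0],[[0,0,-8],-0.102,0],[[0,0,-8],-0.101,0],[[-10,-20,0],0,0],[[-15,-30,0],0,0],[[-15,-30,0],0,0],[[-15,-30,0],0,0],[[-15,-30,0],0,0],[[-15,-30,0],0,0],[[-15,-30,0],0,0],[[-15,-30,0],0,0],[[-15,-30,0],0,0],[[-15,-30,0],0,0],[[-15,-30,0],0,0],[[-15,-30,0],0,0],[[-15,-30,0],0,0],[[-15,-30,0],0,0],[[-15,-30,0],0,0],[[-15,-30,0],0,0]]' 30
```

```text
time: 3.37
tool_pos: [463.3, 170.1, 436.9]
tcp_rot: [0.0, -0.072, 0.997, 0.0]
contact_force: [-0.0, 0.3, 0.7]
finger_gap: -0.1
```

```bash
cat >> h.py <<'E'
O=np.array([580.2,-50.2]);th=np.radians(8.1);EX=np.array([np.cos(th),np.sin(th)]);EY=np.array([-np.sin(th),np.cos(th)])
def st(off=173):
    o=get_obs();p=np.array(o["tool_pos"]);d=p[:2]-O
    q=o["tcp_rot"];f=np.array(o["contact_force"])
    w,x,y,z=q;ty=np.array([2*(x*y-w*z),1-2*(x*x+z*z),2*(y*z+w*x)]);tz=np.array([2*(x*z+w*y),2*(y*z-w*x),1-2*(x*x+y*y)])
    print("t%.2f box x %.1f y %.1f z(pt) %.1f tcp %s F(ex,ey,z) %.1f %.1f %.1f gap %.1f jawyaw %.2f tz %s"%(o["time"],d@EX,d@EY,p[2]-off,np.round(p,1),f[:2]@EX,f[:2]@EY,f[2],o["finger_gap"],np.degrees(np.arctan2(ty[1],ty[0]))-98.1,np.round(tz,3)))
E
python3 -c "from h import *;st()"
```

```text
t3.37 box x -84.7 y 234.6 z(pt) 263.9 tcp [463.3 170.1 436.9] F(ex,ey,z) -0.0 0.3 0.7 gap -0.1 jawyaw 0.10 tz [ 0.  0. -1.]
```

```bash
python3 -m inch '[[[-14,-27,0],0,0],[[-15,-29,0],0,0],[[-15,-29,0],0,0],[[-15,-29,0],0,0],[[-15,-29,0],0,0],[[-15,-29,0],0,0],[[-15,-29,6],0,0],[[-14,-27,10],0,0],[[-2,-4,15],0,0],[[0,0,12],0,0],[[0,0,8],0,0],[[0,0,4],0,0],[[0,0,0],0,0]]'; python3 - <<'E'
from h import *
st()
c=capture("top");s=capture("scene")
for c in (c,s):
    print([ (k,np.round(world(c,d["xy"])),round(d["p"],2)) for k in("tower","knob","keep") for d in place_of(c,k)[:1]])
a=s["frame"][110:270,170:390];cv2.imwrite("pics/p1.png",cv2.resize(a,(770,560),interpolation=2))
E
```

```text
time: 4.45
tool_pos: [614.1, -39.6, 381.1]
tcp_rot: [-0.001, -0.072, 0.997, 0.0]
contact_force: [0.5, 0.3, 0.4]
finger_gap: -0.4
t4.45 box x 35.1 y 5.7 z(pt) 208.1 tcp [614.1 -39.6 381.1] F(ex,ey,z) 0.5 0.2 0.4 gap -0.4 jawyaw 0.19 tz [-0.001  0.    -1.   ]
[('keep', array([542.,  36., 155.]), 0.48)]
[('tower', array([580., -99., 190.]), 0.52), ('knob', array([814., 105., 102.]), 0.19), ('keep', array([530.,  41., 131.]), 0.66)]
```

View pics/p1.png

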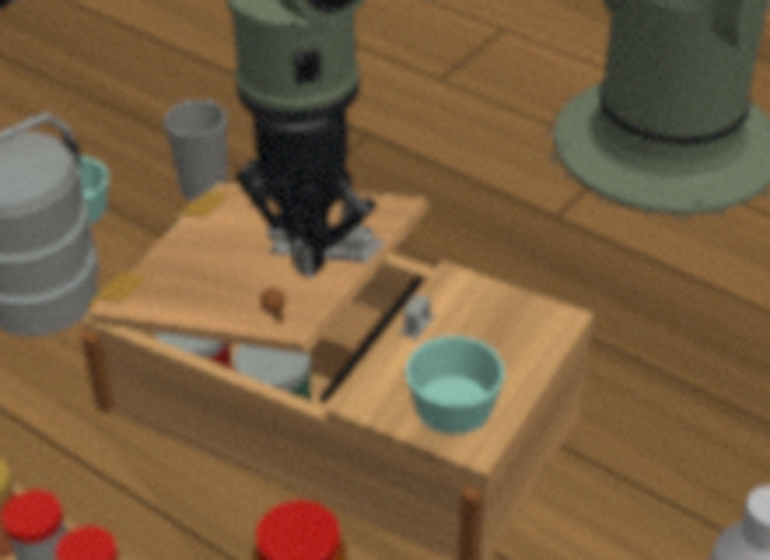

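The fingertips (308,265) are just above the lid beside the bolt, with the surroundings clear. Next I'll push the lid down along its arc.

```bash
python3 -m inch '[[[0,0,5],0,0],[[0,0,5],0,0],[[0,0,3],0,0],[[0,0.3,3],0,0],[[0,0.5,3],0,0],[[0,0.5,3],0,0],[[0,0.5,3],0,0],[[0,0.5,3],0,0],[[0,0.5,3],0,0],[[0,0.5,3],0,0],[[0,0.5,3],0,0],[[0,0.4,3],0,0],[[0,0.4,3],0,0],[[0,0.4,3],0,0],[[0,0.4,3],0,0],[[0,0.4,3],0,0],[[0,0.3,3],0,0],[[0,0.3,2],0,0],[[0,0.3,2],0,0],[[0,0,0],0,0]]'; python3 -c "from h import *;st()"
```

```text
time: 6.52
tool_pos: [613.5, -34.2, 322.3]
tcp_rot: [-0.0, -0.072, 0.997, -0.0]
contact_force: [-1.0, 0.0, 0.2]
finger_gap: 0.1
t6.52 box x 35.2 y 11.2 z(pt) 149.3 tcp [613.5 -34.2 322.3] F(ex,ey,z) -1.0 0.2 0.2 gap 0.1 jawyaw 0.10 tz [-0.001 -0.    -1.   ]
```

```bash
python3 -m inch '[[[0,0.2,2],0,0],[[0,0.2,2],0,0],[[0,0.2,2],0,0],[[0,0.2,1.5],0,0],[[0,0,1],0,0],[[0,0,1],0,0],[[0,0,0],0,0],[[0,0,0],0,0]]'; python3 -c "from h import *;st()"
```

```text
time: 7.18
tool_pos: [613.4, -33.4, 313.1]
tcp_rot: [-0.0, -0.071, 0.997, -0.0]
contact_force: [-0.2, 0.1, 0.1]
finger_gap: -0.2
t7.18 box x 35.3 y 11.9 z(pt) 140.1 tcp [613.4 -33.4 313.1] F(ex,ey,z) -0.1 0.1 0.1 gap -0.2 jawyaw 0.10 tz [-0. -0. -1.]
```

```bash
python3 -m inch '[[[0,0,1],0,0],[[0,0,1],0,0],[[0,0,0],0,0],[[0,0,0],0,0]]'; python3 -c "from h import *;st()
c=capture('top');m=np.zeros((420,560),bool);m[160:275,225:405]=1
P=cloud(c,m);P=np.c_[(P[:,:2]-O)@EX,(P[:,:2]-O)@EY,P[:,2]]
for a in(-170,-120,-60,-20,20,45): s=P[(abs(P[:,1]-a)<10)&(P[:,0]<-60)&(P[:,0]>-100)];print(a,len(s),np.median(s[:,2]).round(1))
s=P[(P[:,1]>75)&(P[:,0]<-60)&(P[:,0]>-100)];print('deck',np.median(s[:,2]))"
```

```text
time: 7.52
tool_pos: [613.5, -33.3, 311.2]
tcp_rot: [0.0, -0.072, 0.997, 0.0]
contact_force: [-0.2, 0.1, 1.9]
finger_gap: -0.1
t7.52 box x 35.3 y 12.0 z(pt) 138.2 tcp [613.5 -33.3 311.2] F(ex,ey,z) -0.2 0.1 1.9 gap -0.1 jawyaw 0.11 tz [ 0.  0. -1.]
-170 114 134.3
-120 113 133.6
-60 0 nan
-20 42 594.1
20 371 641.7
45 415 648.1
deck 132.6770040377678
  return _methods._mean(a, axis=axis, dtype=dtype,
  ret = ret.dtype.type(ret / rcount)
```

```bash
python3 -m inch '[[[0,0,-5],0,0],[[0,0,-15],0,0],[[0,0,-25],0,0],[[0,0,-30],0,0],[[0,0,-30],0,40],[[5,30,-10],0,40],[[10,30,0],0,40],[[10,30,0],0,40],[[10,30,0],0,40],[[10,30,0],0,40],[[0,20,0],0,40],[[0,0,0],0,40]]'; python3 - <<'E'
from h import *
st()
for n in("top","scene"):
    c=capture(n)
    for k in("tower","knob","keep","lid_press"):
        for d in place_of(c,k)[:1]:
            for h in ({"knob":168,"tower":137,"keep":134,"lid_press":138}[k],):
                X=plane(c,d["xy"],h);e=X[:2]-O;print(n,k,round(d["p"],2),"px",np.round(d["xy"],1),"at h",h,"box %.1f %.1f"%(e@EX,e@EY),"depth",np.round(world(c,d["xy"])))
    if n=="top":
        u=proj(c,[530,-93,165])[0].astype(int);a=c["frame"][u[1]-50:u[1]+50,u[0]-100:u[0]+40];cv2.imwrite("pics/p2.png",cv2.resize(a,(770,550),interpolation=2));print(u)
        m=np.zeros((420,560),bool);m[160:275,225:405]=1
        P=cloud(c,m);P=np.c_[(P[:,:2]-O)@EX,(P[:,:2]-O)@EY,P[:,2]]
        for a in(-170,-120,-60,-20,20,45): s=P[(abs(P[:,1]-a)<10)&(P[:,0]<-60)&(P[:,0]>-100)];print(a,len(s),np.median(s[:,2]).round(1))
E
```

```text
time: 8.57
tool_pos: [543.5, 132.8, 426.7]
tcp_rot: [0.0, -0.074, 0.997, 0.001]
contact_force: [-0.4, -0.1, 1.1]
finger_gap: 34.0
t8.57 box x -10.6 y 186.4 z(pt) 253.7 tcp [543.5 132.8 426.7] F(ex,ey,z) -0.5 -0.0 1.1 gap 34.0 jawyaw 0.41 tz [ 0.     0.002 -1.   ]
top tower 0.57 px [334.4 224.9] at h 137 box -29.6 -35.5 depth [555. -88. 153.]
top knob 0.61 px [337.1 235.8] at h 168 box -59.8 -34.2 depth [526. -92. 174.]
top keep 0.61 px [288.5 228.9] at h 134 box -22.8 87.0 depth [544.  33. 156.]
top lid_press 0.76 px [310.7 206.3] at h 138 box 28.5 19.7 depth [606. -27. 137.]
[337 234]
-170 117 134.0
-120 115 134.1
-60 114 134.8
-20 114 136.2
20 116 136.5
45 112 137.2
scene tower 0.83 px [251.7 186.6] at h 137 box -22.9 -59.4 depth [ 577. -102.  151.]
scene knob 0.57 px [258.5 177.4] at h 168 box -43.3 -43.7 depth [ 516. -124.  137.]
scene keep 0.42 px [293.1 200. ] at h 134 box -34.2 89.9 depth [536.  36. 137.]
scene lid_press 0.79 px [258.2 206.1] at h 138 box 47.1 8.4 depth [625. -36. 137.]
```

View pics/p2.png

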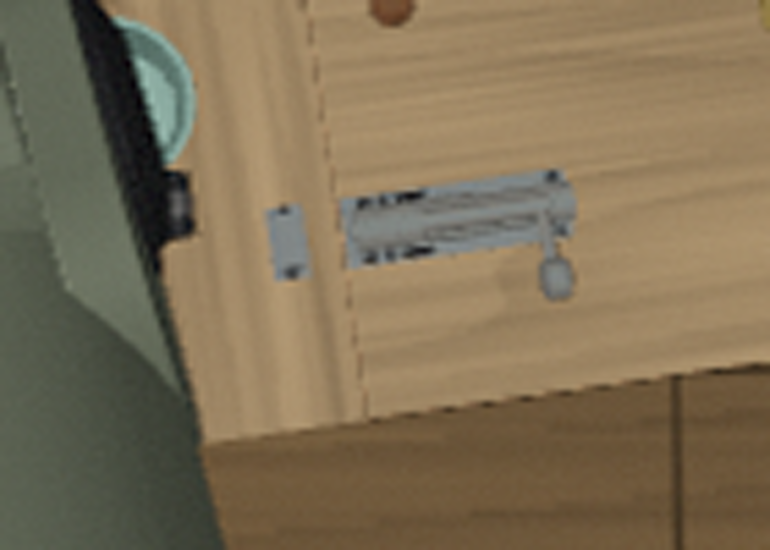

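The lid is down on the seal, with its depth profile rising only about 3 mm. In the crop the knob is at (557,277), the barrel (460,215), and the keep (290,242). The knob agrees with the model at box (-56.5,-36). Next I'll move over it and lower with the jaws 34 mm open.

```bash
python3 -m inch '[[[6,-31,0],0,40],[[6,-31,0],0,40],[[6,-31,0],0,40],[[6,-31,0],0,40],[[6,-31,0],0,40],[[6,-31,0],0,40],[[6,-31,0],0,40],[[4,-5,10],0,40],[[0,0,20],0,40],[[0,0,20],0,40],[[0,0,4],0,40],[[0,0,0],0,40],[[0,0,0],0,40]]'; python3 - <<'E'
from h import *
st()
s=capture("scene");a=s["frame"][130:230,200:340];cv2.imwrite("pics/p3.png",cv2.resize(a,(770,550),interpolation=2))
E
```

```text
time: 10.15
tool_pos: [531.0, -97.8, 372.8]
tcp_rot: [0.0, -0.072, 0.997, -0.0]
contact_force: [-0.5, -0.4, -0.4]
finger_gap: 34.4
t10.15 box x -55.4 y -40.2 z(pt) 199.8 tcp [531.  -97.8 372.8] F(ex,ey,z) -0.6 -0.3 -0.4 gap 34.4 jawyaw 0.10 tz [ 0. -0. -1.]
```

View pics/p3.png

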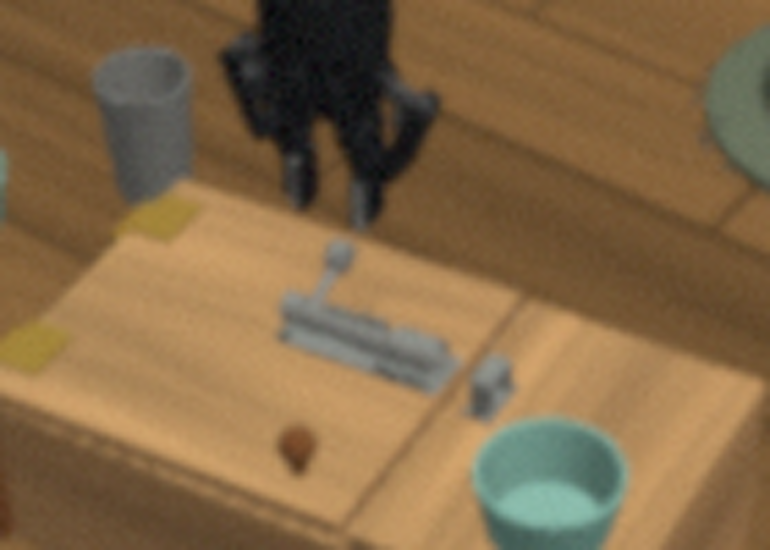

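```bash
python3 - <<'E'
from h import *
s=capture("scene")
w=lambda x,y,z:[*(O+x*EX+y*EY),z]
f=lambda X:np.round((proj(s,X)[0]-[200,130])*5.5,0)
for n,X in dict(tipmid=w(-55.4,-40.2,200),tipA=w(-55.4,-60,200),tipB=w(-55.4,-20,200),knob=w(-56,-36,168),knobx5=w(-51,-36,168),knoby5=w(-56,-31,168),keep=w(-20,86,158)).items(): print(n,f(X))
E
```

```text
tipmid [335. 209.]
tipA [306. 199.]
tipB [365. 219.]
knob [344. 253.]
knobx5 [339. 257.]
knoby5 [351. 255.]
keep [495. 367.]
```

The knob (340,256) is just ahead of and below the midpoint of the fingertips (332,213). Both sit off the model by about the same small camera bias, so the model knob position holds. I'll shift +4 in y and descend.

```bash
python3 -m inch '[[[0.5,4,0],0,40],[[0,0,12],0,40],[[0,0,12],0,40],[[0,0,10],0,40],[[0,0,8],0,36],[[0,0,4],0,32],[[0,0,2.5],0,28],[[0,0,0],0,26],[[0,0,0],0,24],[[0,0,0],0,24]]' 20; python3 - <<'E'
from h import *
st()
s=capture("scene");a=s["frame"][150:210,225:309];cv2.imwrite("pics/p4.png",cv2.resize(a,(770,550),interpolation=2))
E
```

```text
time: 11.08
tool_pos: [529.9, -94.0, 324.1]
tcp_rot: [0.0, -0.072, 0.997, -0.0]
contact_force: [-0.0, -0.2, -0.2]
finger_gap: 20.5
t11.08 box x -56.0 y -36.2 z(pt) 151.1 tcp [529.9 -94.  324.1] F(ex,ey,z) -0.0 -0.2 -0.2 gap 20.5 jawyaw 0.10 tz [ 0.001 -0.    -1.   ]
```

View pics/p4.png

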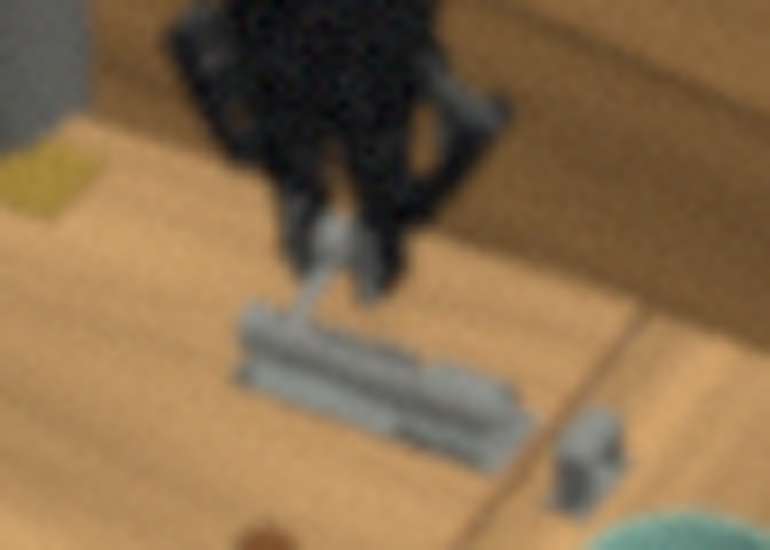

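The knob (335,240) sits between the fingers at (300,240) and (375,265). Next I'll close gently.

```bash
python3 -m inch '[[[0,0,0],0,22],[[0,0,0],0,21],[[0,0,0],0,20],[[0,0,0],0,19],[[0,0,0],0,18.5]]'; python3 -c "from h import *;st()";python3 -m inch '[[[0,0,0],0,17.5],[[0,0,0],0,16.5],[[0,0,0],0,15],[[0,0,0],0,12]]'; python3 -c "from h import *;st()"
```

```text
time: 11.55
tool_pos: [529.8, -94.0, 323.8]
tcp_rot: [0.0, -0.071, 0.997, -0.0]
contact_force: [0.6, -2.0, 1.5]
finger_gap: 15.6
t11.55 box x -56.1 y -36.3 z(pt) 150.8 tcp [529.8 -94.  323.8] F(ex,ey,z) 0.3 -2.0 1.5 gap 15.6 jawyaw 0.09 tz [ 0. -0. -1.]
time: 11.88
tool_pos: [529.8, -94.0, 323.8]
tcp_rot: [0.0, -0.071, 0.997, -0.0]
contact_force: [-0.3, -1.9, 2.3]
finger_gap: 13.8
t11.88 box x -56.1 y -36.2 z(pt) 150.8 tcp [529.8 -94.  323.8] F(ex,ey,z) -0.5 -1.8 2.3 gap 13.8 jawyaw 0.10 tz [ 0. -0. -1.]
```

```bash
python3 -m inch '[[[-1.5,0,-2.8],0,12],[[-1.6,0,-2.7],0,12],[[-1.9,0,-2.5],0,12],[[-2,0,-2.4],0,12],[[-2.3,0,-2.1],0,12],[[-2.4,0,-2.1],0,12],[[0,0,0],0,12]]'; python3 -c "from h import *;st()"
```

```text
time: 12.47
tool_pos: [541.8, -92.1, 338.7]
tcp_rot: [0.0, -0.072, 0.997, -0.0]
contact_force: [-3.3, -1.9, 1.8]
finger_gap: 13.6
t12.47 box x -44.0 y -36.1 z(pt) 165.7 tcp [541.8 -92.1 338.7] F(ex,ey,z) -3.5 -1.4 1.8 gap 13.6 jawyaw 0.11 tz [ 0.  0. -1.]
```

```bash
python3 -m inch '[[[-2.4,0,-2.2],0,12],[[-2.5,0,-2],0,12],[[-2.6,0,-1.6],0,12],[[-2.7,0,-1.3],0,12],[[-2.6,0,-0.9],0,12],[[-2.6,0,-0.7],0,12],[[0,0,0],0,12]]'; python3 - <<'E'
from h import *
st()
s=capture("scene");a=s["frame"][150:210,225:309];cv2.imwrite("pics/p5.png",cv2.resize(a,(770,550),interpolation=2))
E
```

```text
time: 13.05
tool_pos: [557.0, -89.9, 347.1]
tcp_rot: [0.0, -0.072, 0.997, -0.0]
contact_force: [-1.7, -1.9, 0.8]
finger_gap: 13.8
t13.05 box x -28.5 y -36.1 z(pt) 174.1 tcp [557.  -89.9 347.1] F(ex,ey,z) -2.0 -1.7 0.8 gap 13.8 jawyaw 0.11 tz [ 0. -0. -1.]
```

View pics/p5.png

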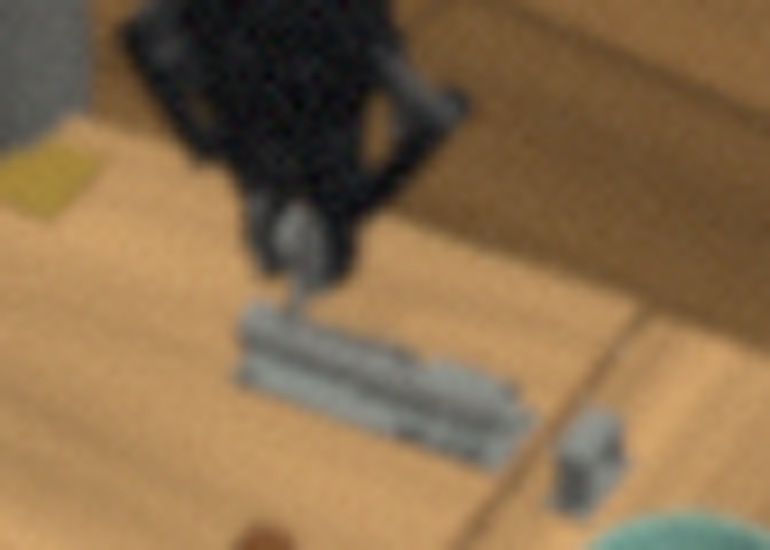

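The handle now stands nearly upright in the fingers, knob at (300,235), and the lid is still down. Next I'll press down in small steps while watching the force.

```bash
python3 -m inch '[[[0,0,0.7],0,12],[[0,0,0.7],0,12],[[0,0,0],0,12]]'; python3 -c "from h import *;st()";python3 -m inch '[[[0,0,0.5],0,12],[[0,0,0.5],0,12],[[0,0,0],0,12]]'; python3 -c "from h import *;st()"
```

```text
time: 13.35
tool_pos: [556.5, -89.8, 345.6]
tcp_rot: [0.0, -0.072, 0.997, 0.0]
contact_force: [-1.6, 1.1, 3.0]
finger_gap: 13.6
t13.35 box x -29.0 y -35.9 z(pt) 172.6 tcp [556.5 -89.8 345.6] F(ex,ey,z) -1.4 1.4 3.0 gap 13.6 jawyaw 0.12 tz [ 0.  0. -1.]
time: 13.6
tool_pos: [556.5, -89.9, 344.8]
tcp_rot: [0.0, -0.072, 0.997, 0.0]
contact_force: [-3.1, 1.6, 6.1]
finger_gap: 13.5
t13.60 box x -29.0 y -35.9 z(pt) 171.8 tcp [556.5 -89.9 344.8] F(ex,ey,z) -2.8 2.0 6.1 gap 13.5 jawyaw 0.11 tz [ 0.  0. -1.]
```

```bash
python3 -m inch '[[[0,0,0.5],0,12],[[0,0,0],0,12],[[0,0,0],0,12]]'; python3 -c "from h import *;st()";python3 -m inch '[[[0,0,0.5],0,12],[[0,0,0],0,12],[[0,0,0],0,12]]'; python3 -c "from h import *;st()"
```

```text
time: 13.85
tool_pos: [556.6, -89.9, 344.4]
tcp_rot: [0.0, -0.072, 0.997, 0.0]
contact_force: [-3.3, 2.3, 7.0]
finger_gap: 14.0
t13.85 box x -29.0 y -36.0 z(pt) 171.4 tcp [556.6 -89.9 344.4] F(ex,ey,z) -3.0 2.8 7.0 gap 14.0 jawyaw 0.11 tz [ 0.  0. -1.]
time: 14.1
tool_pos: [556.6, -89.9, 343.9]
tcp_rot: [0.0, -0.072, 0.997, 0.0]
contact_force: [-2.5, 0.6, 7.2]
finger_gap: 13.8
t14.10 box x -29.0 y -36.0 z(pt) 170.9 tcp [556.6 -89.9 343.9] F(ex,ey,z) -2.4 1.0 7.2 gap 13.8 jawyaw 0.11 tz [ 0.  0. -1.]
```

```bash
python3 -m inch '[[[0,0,0.4],0,12],[[0,0,0],0,12],[[0,0,0],0,12]]'; python3 -c "from h import *;st()";python3 -m inch '[[[0,0,0.3],0,12],[[0,0,0],0,12],[[0,0,0],0,12]]'; python3 -c "from h import *;st()"
```

```text
time: 14.35
tool_pos: [556.6, -90.0, 343.6]
tcp_rot: [0.0, -0.072, 0.997, 0.0]
contact_force: [-3.6, 1.0, 8.1]
finger_gap: 14.2
t14.35 box x -29.0 y -36.0 z(pt) 170.6 tcp [556.6 -90.  343.6] F(ex,ey,z) -3.4 1.5 8.1 gap 14.2 jawyaw 0.11 tz [ 0.001  0.    -1.   ]
time: 14.6
tool_pos: [556.6, -89.9, 343.3]
tcp_rot: [0.0, -0.072, 0.997, 0.0]
contact_force: [-4.0, 0.2, 8.8]
finger_gap: 13.7
t14.60 box x -29.0 y -36.0 z(pt) 170.3 tcp [556.6 -89.9 343.3] F(ex,ey,z) -3.9 0.8 8.8 gap 13.7 jawyaw 0.11 tz [ 0.001  0.    -1.   ]
```

```bash
python3 -m inch '[[[0,1,0],0,12],[[0,1.5,0],0,12],[[0,1.5,0],0,12],[[0,1.5,0],0,12],[[0,1.5,0],0,12],[[0,1.5,0],0,12],[[0,1.5,0],0,12]]'; python3 -c "from h import *;st()";python3 -m inch '[[[0,1.5,0],0,12],[[0,1.5,0],0,12],[[0,1.5,0],0,12],[[0,1,0],0,12],[[0,0,0],0,12]]'; python3 -c "from h import *;st()"
```

```text
time: 15.18
tool_pos: [555.2, -80.6, 343.3]
tcp_rot: [0.0, -0.071, 0.997, -0.0]
contact_force: [-3.3, -2.7, 8.1]
finger_gap: 14.2
t15.18 box x -29.0 y -26.5 z(pt) 170.3 tcp [555.2 -80.6 343.3] F(ex,ey,z) -3.7 -2.2 8.1 gap 14.2 jawyaw 0.08 tz [ 0.001 -0.001 -1.   ]
time: 15.6
tool_pos: [554.4, -74.9, 343.3]
tcp_rot: [0.0, -0.071, 0.997, -0.0]
contact_force: [-2.2, -0.9, 7.4]
finger_gap: 14.0
t15.60 box x -29.0 y -20.9 z(pt) 170.3 tcp [554.4 -74.9 343.3] F(ex,ey,z) -2.3 -0.6 7.4 gap 14.0 jawyaw 0.09 tz [ 0.001 -0.    -1.   ]
```

```bash
python3 -m inch '[[[0,0,0.4],0,12],[[0,0,0],0,12]]'; python3 -c "from h import *;st()";python3 -m inch '[[[0,1,0],0,12],[[0,1,0],0,12],[[0,1,0],0,12],[[0,1,0],0,12],[[0,1,0],0,12],[[0,0,0],0,12]]'; python3 -c "from h import *;st()"
```

```text
time: 15.77
tool_pos: [554.4, -74.9, 343.0]
tcp_rot: [0.0, -0.071, 0.997, -0.0]
contact_force: [-3.4, -0.9, 10.0]
finger_gap: 13.6
t15.77 box x -29.0 y -20.8 z(pt) 170.0 tcp [554.4 -74.9 343. ] F(ex,ey,z) -3.5 -0.5 10.0 gap 13.6 jawyaw 0.10 tz [ 0.001 -0.    -1.   ]
time: 16.27
tool_pos: [553.7, -70.0, 343.0]
tcp_rot: [0.0, -0.071, 0.997, -0.0]
contact_force: [-3.8, -1.1, 8.8]
finger_gap: 13.9
t16.27 box x -29.0 y -15.9 z(pt) 170.0 tcp [553.7 -70.  343. ] F(ex,ey,z) -3.9 -0.5 8.8 gap 13.9 jawyaw 0.09 tz [ 0.001 -0.    -1.   ]
```

Force jumped steeply for 0.3 mm, so the lid is home. Continue into the keep in 1 mm rows.

```bash
python3 -m inch '[[[0,1,0],0,12],[[0,1,0],0,12],[[0,1,0],0,12],[[0,1,0],0,12],[[0,0,0],0,12]]'; python3 -c "from h import *;st()";python3 -m inch '[[[0,1,0],0,12],[[0,1,0],0,12],[[0,1,0],0,12],[[0,1,0],0,12],[[0,0,0],0,12]]'; python3 -c "from h import *;st()"
```

```text
time: 16.68
tool_pos: [553.2, -66.0, 343.0]
tcp_rot: [0.0, -0.071, 0.997, -0.0]
contact_force: [-3.6, -2.9, 8.9]
finger_gap: 13.8
t16.68 box x -29.0 y -11.8 z(pt) 170.0 tcp [553.2 -66.  343. ] F(ex,ey,z) -4.0 -2.4 8.9 gap 13.8 jawyaw 0.09 tz [ 0.001 -0.    -1.   ]
time: 17.1
tool_pos: [552.6, -62.1, 343.0]
tcp_rot: [0.0, -0.071, 0.997, -0.0]
contact_force: [-2.8, -1.4, 8.9]
finger_gap: 13.9
t17.10 box x -29.0 y -7.9 z(pt) 170.0 tcp [552.6 -62.1 343. ] F(ex,ey,z) -3.0 -1.0 8.9 gap 13.9 jawyaw 0.09 tz [ 0.001 -0.    -1.   ]
```

```bash
cat > ok.py <<'E'
import sys
from h import *
st();o=get_obs();f=np.array(o["contact_force"])
sys.exit(0 if f[:2]@EY>-5 and f[2]<12 else "limit")
E
python3 -m inch '[[[0,1,0],0,12],[[0,1,0],0,12],[[0,1,0],0,12],[[0,1,0],0,12],[[0,0,0],0,12]]' >/dev/null; python3 ok.py && python3 -m inch '[[[0,1,0],0,12],[[0,1,0],0,12],[[0,1,0],0,12],[[0,0,0],0,12]]'>/dev/null && python3 ok.py && python3 -m inch '[[[0,0.5,0],0,12],[[0,0.5,0],0,12],[[0,0,0],0,12]]'>/dev/null && python3 ok.py && python3 -m inch '[[[0,0.5,0],0,12],[[0,0.5,0],0,12],[[0,0,0],0,12]]'>/dev/null && python3 ok.py && python3 -m inch '[[[0,0.5,0],0,12],[[0,0.5,0],0,12],[[0,0,0],0,12]]'>/dev/null && python3 ok.py
```

```text
t17.52 box x -29.0 y -3.9 z(pt) 170.0 tcp [552.  -58.1 343. ] F(ex,ey,z) -3.4 -1.5 9.4 gap 13.8 jawyaw 0.09 tz [ 0.001 -0.    -1.   ]
t17.85 box x -29.0 y -0.9 z(pt) 170.0 tcp [551.6 -55.2 343. ] F(ex,ey,z) -3.5 -1.5 9.0 gap 13.7 jawyaw 0.09 tz [ 0.001 -0.    -1.   ]
t18.10 box x -29.0 y 0.0 z(pt) 170.0 tcp [551.5 -54.3 343. ] F(ex,ey,z) -2.9 -1.2 9.0 gap 14.2 jawyaw 0.08 tz [ 0.001 -0.    -1.   ]
t18.35 box x -29.1 y 1.0 z(pt) 170.0 tcp [551.3 -53.3 343. ] F(ex,ey,z) -4.0 -2.0 9.6 gap 13.7 jawyaw 0.08 tz [ 0.001 -0.    -1.   ]
t18.60 box x -29.0 y 2.0 z(pt) 170.0 tcp [551.2 -52.3 343. ] F(ex,ey,z) -3.7 -1.8 9.9 gap 14.0 jawyaw 0.09 tz [ 0.001 -0.    -1.   ]
```

```bash
python3 -m inch '[[[0,0.5,-0.2],0,12],[[0,0.5,0],0,12],[[0,0,0],0,12]]' >/dev/null; python3 ok.py && python3 -m inch '[[[0,0.5,0],0,12],[[0,0.5,0],0,12],[[0,0,0],0,12]]'>/dev/null && python3 ok.py && python3 -m inch '[[[0,0.5,0],0,12],[[0,0.5,0],0,12],[[0,0,0],0,12]]'>/dev/null && python3 ok.py && python3 -m inch '[[[0,0.5,0],0,12],[[0,0.5,0],0,12],[[0,0,0],0,12]]'>/dev/null && python3 ok.py && python3 -m inch '[[[0,0.5,0],0,12],[[0,0.5,0],0,12],[[0,0,0],0,12]]'>/dev/null && python3 ok.py && python3 -m inch '[[[0,0.5,0],0,12],[[0,0.5,0],0,12],[[0,0,0],0,12]]'>/dev/null && python3 ok.py
```

```text
t18.85 box x -29.1 y 3.1 z(pt) 170.1 tcp [551.  -51.3 343.1] F(ex,ey,z) -2.7 -1.7 7.5 gap 14.0 jawyaw 0.09 tz [ 0.001 -0.    -1.   ]
t19.10 box x -29.0 y 4.1 z(pt) 170.1 tcp [550.9 -50.3 343.1] F(ex,ey,z) -2.8 -1.8 7.0 gap 13.8 jawyaw 0.09 tz [ 0.001 -0.    -1.   ]
t19.35 box x -29.1 y 5.1 z(pt) 170.0 tcp [550.7 -49.3 343. ] F(ex,ey,z) -2.3 -2.3 7.3 gap 14.2 jawyaw 0.09 tz [ 0.001 -0.    -1.   ]
t19.60 box x -29.1 y 6.1 z(pt) 170.1 tcp [550.6 -48.3 343.1] F(ex,ey,z) -3.1 -2.1 6.4 gap 14.1 jawyaw 0.09 tz [ 0.001 -0.    -1.   ]
t19.85 box x -29.1 y 7.0 z(pt) 170.1 tcp [550.4 -47.3 343.1] F(ex,ey,z) -2.6 -2.1 6.9 gap 13.6 jawyaw 0.08 tz [ 0.001 -0.    -1.   ]
t20.10 box x -29.1 y 8.1 z(pt) 170.1 tcp [550.3 -46.3 343.1] F(ex,ey,z) -3.3 -1.1 8.0 gap 14.4 jawyaw 0.09 tz [ 0.001 -0.    -1.   ]
```

Travel is about 44 mm, with drag at a steady 2 N.

```bash
python3 -m inch '[[[0,0.5,0],0,12],[[0,0.5,0],0,12],[[0,0,0],0,12]]' >/dev/null; python3 ok.py && python3 -m inch '[[[0,0.5,0],0,12],[[0,0.5,0],0,12],[[0,0,0],0,12]]'>/dev/null && python3 ok.py && python3 -m inch '[[[0,0.5,0],0,12],[[0,0.5,0],0,12],[[0,0,0],0,12]]'>/dev/null && python3 ok.py && python3 -m inch '[[[0,0.5,0],0,12],[[0,0.5,0],0,12],[[0,0,0],0,12]]'>/dev/null && python3 ok.py && python3 -m inch '[[[0,0.5,0],0,12],[[0,0.5,0],0,12],[[0,0,0],0,12]]'>/dev/null && python3 ok.py && python3 -m inch '[[[0,0.5,0],0,12],[[0,0.5,0],0,12],[[0,0,0],0,12]]'>/dev/null && python3 ok.py
```

```text
t20.35 box x -29.1 y 9.1 z(pt) 170.1 tcp [550.1 -45.3 343.1] F(ex,ey,z) -2.2 -0.9 6.8 gap 14.0 jawyaw 0.09 tz [ 0.001 -0.    -1.   ]
t20.60 box x -29.1 y 10.1 z(pt) 170.1 tcp [550.  -44.3 343.1] F(ex,ey,z) -2.1 -0.9 6.9 gap 14.0 jawyaw 0.09 tz [ 0.001 -0.    -1.   ]
t20.85 box x -29.1 y 11.1 z(pt) 170.1 tcp [549.9 -43.3 343.1] F(ex,ey,z) -2.7 -2.7 7.5 gap 14.0 jawyaw 0.09 tz [ 0.001 -0.    -1.   ]
t21.10 box x -29.1 y 12.1 z(pt) 170.0 tcp [549.7 -42.3 343. ] F(ex,ey,z) -3.1 -1.4 6.8 gap 14.3 jawyaw 0.09 tz [ 0.001 -0.    -1.   ]
t21.35 box x -29.1 y 13.1 z(pt) 170.1 tcp [549.6 -41.3 343.1] F(ex,ey,z) -2.6 -1.1 7.0 gap 14.2 jawyaw 0.09 tz [ 0.001 -0.    -1.   ]
t21.60 box x -29.1 y 14.1 z(pt) 170.1 tcp [549.4 -40.4 343.1] F(ex,ey,z) -2.8 -1.2 7.2 gap 14.1 jawyaw 0.09 tz [ 0.001 -0.    -1.   ]
```

```bash
python3 -m inch '[[[0,0.5,0],0,12],[[0,0.5,0],0,12],[[0,0,0],0,12]]' >/dev/null; python3 ok.py && python3 -m inch '[[[0,0.5,0],0,12],[[0,0.5,0],0,12],[[0,0,0],0,12]]'>/dev/null && python3 ok.py && python3 -m inch '[[[0,0.5,0],0,12],[[0,0.5,0],0,12],[[0,0,0],0,12]]'>/dev/null && python3 ok.py && python3 -m inch '[[[0,0.5,0],0,12],[[0,0.5,0],0,12],[[0,0,0],0,12]]'>/dev/null && python3 ok.py && python3 -m inch '[[[0,0.5,0],0,12],[[0,0.5,0],0,12],[[0,0,0],0,12]]'>/dev/null && python3 ok.py && python3 -m inch '[[[0,0.5,0],0,12],[[0,0.5,0],0,12],[[0,0,0],0,12]]'>/dev/null && python3 ok.py
```

```text
t21.85 box x -29.1 y 15.1 z(pt) 170.0 tcp [549.3 -39.4 343. ] F(ex,ey,z) -2.1 -1.4 6.2 gap 13.8 jawyaw 0.09 tz [ 0.001 -0.    -1.   ]
t22.10 box x -29.1 y 16.1 z(pt) 170.1 tcp [549.2 -38.4 343.1] F(ex,ey,z) -2.8 -1.0 7.5 gap 13.4 jawyaw 0.09 tz [ 0.001 -0.    -1.   ]
t22.35 box x -29.1 y 17.1 z(pt) 170.1 tcp [549.  -37.4 343.1] F(ex,ey,z) -2.7 -1.2 7.8 gap 14.2 jawyaw 0.08 tz [ 0.001 -0.    -1.   ]
t22.60 box x -29.1 y 17.7 z(pt) 170.1 tcp [548.9 -36.7 343.1] F(ex,ey,z) -3.0 -3.7 5.5 gap 14.1 jawyaw 0.07 tz [ 0.001 -0.001 -1.   ]
t22.85 box x -29.1 y 18.1 z(pt) 170.1 tcp [548.8 -36.3 343.1] F(ex,ey,z) -1.2 -8.3 4.8 gap 13.8 jawyaw 0.04 tz [ 0.001 -0.002 -1.   ]limit
```

```bash
python3 -m inch '[[[0,-1,0],0,12],[[0,-1,0],0,12],[[0,-0.8,0],0,12],[[0,0,0],0,12]]' >/dev/null; python3 ok.py; python3 -m inch '[[[2.7,0,0.5],0,12],[[2.7,0,0.9],0,12],[[2.6,0,1.3],0,12],[[1.3,0,0.8],0,12],[[0,0,0],0,12]]' >/dev/null; python3 ok.py
```

```text
t23.18 box x -29.0 y 16.6 z(pt) 170.0 tcp [549.1 -37.9 343. ] F(ex,ey,z) -1.6 1.1 6.4 gap 14.2 jawyaw 0.10 tz [ 0.001  0.    -1.   ]
t23.60 box x -38.6 y 16.6 z(pt) 166.3 tcp [539.7 -39.2 339.3] F(ex,ey,z) -2.3 0.2 6.4 gap 13.9 jawyaw 0.10 tz [ 0.  0. -1.]
```

```bash
python3 -m inch '[[[0,-0.4,0],0,12],[[2.4,0,1.9],0,12],[[2.4,0,2.1],0,12],[[0,0,0],0,12]]' >/dev/null; python3 ok.py && python3 -m inch '[[[2.3,0,2.3],0,12],[[2.1,0,2.3],0,12],[[0,0,0],0,12]]' >/dev/null && python3 ok.py && python3 -m inch '[[[1.9,0,2.4],0,12],[[1.8,0,2.4],0,12],[[0,0,0],0,12]]' >/dev/null && python3 ok.py
```

```text
t23.93 box x -43.7 y 16.3 z(pt) 162.1 tcp [534.6 -40.2 335.1] F(ex,ey,z) -3.1 0.8 6.8 gap 14.0 jawyaw 0.10 tz [-0.  0. -1.]
t24.18 box x -48.2 y 16.2 z(pt) 157.3 tcp [530.1 -40.9 330.3] F(ex,ey,z) -5.6 1.1 5.9 gap 14.2 jawyaw 0.10 tz [-0.001  0.    -1.   ]
t24.43 box x -51.9 y 16.2 z(pt) 152.4 tcp [526.5 -41.5 325.4] F(ex,ey,z) -6.0 1.8 5.0 gap 14.0 jawyaw 0.10 tz [-0.001  0.    -1.   ]
```

```bash
python3 -m inch '[[[2.2,0,2.2],0,12],[[0,0,0],0,12]]' >/dev/null; python3 ok.py && python3 -m inch '[[[1.6,0,1.8],0,12],[[0,0,0],0,12]]' >/dev/null && python3 ok.py
```

```text
t24.60 box x -53.8 y 16.1 z(pt) 150.4 tcp [524.6 -41.9 323.4] F(ex,ey,z) -3.8 0.0 4.3 gap 14.4 jawyaw 0.09 tz [-0. -0. -1.]
t24.77 box x -55.0 y 16.1 z(pt) 148.7 tcp [523.5 -42.  321.7] F(ex,ey,z) 0.5 -0.1 1.8 gap 14.4 jawyaw 0.10 tz [ 0.001 -0.    -1.   ]
```

```bash
python3 -m inch '[[[0,0,0],0,17],[[0,0,0],0,20],[[0,0,0],0,24],[[0,0,0],0,30],[[0,0,0],0,34],[[0,0,0],0,34],[[0,0,-3],0,34],[[0,0,-6],0,34],[[0,0,-12],0,34],[[0,0,-20],0,34],[[0,0,-30],0,34],[[0,0,-30],0,34],[[0,25,-10],0,34],[[0,35,0],0,34],[[0,35,0],0,34],[[0,35,0],0,34],[[0,35,0],0,34],[[0,35,0],0,34],[[0,0,0],0,34]]'; python3 - <<'E'
from h import *
st()
s=capture("top");u=proj(s,[530,-60,165])[0].astype(int);a=s["frame"][u[1]-50:u[1]+35,u[0]-60:u[0]+60]
t=capture("scene");b=t["frame"][145:230,220:340]
cv2.imwrite("pics/p6.png",np.vstack([cv2.resize(x,(420,298),interpolation=2) for x in(a,b)]))
m=np.zeros((420,560),bool);m[160:275,225:405]=1
P=cloud(s,m);P=np.c_[(P[:,:2]-O)@EX,(P[:,:2]-O)@EY,P[:,2]]
for y in(-170,-120,-60,-20,20,45,75): q=P[(abs(P[:,1]-y)<8)&(P[:,0]<-65)&(P[:,0]>-100)];print(y,len(q),np.median(q[:,2]).round(1))
for d in place_of(s,"knob")[:1]:
    e=plane(s,d["xy"],165)[:2]-O;print("knob",d["p"],e@EX,e@EY,world(s,d["xy"]))
E
```

```text
time: 26.35
tool_pos: [493.4, 162.3, 433.3]
tcp_rot: [0.0, -0.075, 0.997, 0.001]
contact_force: [-0.8, 1.0, -0.3]
finger_gap: 29.3
t26.35 box x -56.0 y 222.6 z(pt) 260.3 tcp [493.4 162.3 433.3] F(ex,ey,z) -0.6 1.1 -0.3 gap 29.3 jawyaw 0.52 tz [-0.     0.002 -1.   ]
-170 80 133.6
-120 81 132.6
-60 76 132.8
-20 78 133.8
20 80 134.2
45 79 134.0
75 80 132.4
knob 0.51 -60.33507320925081 21.90823228330676 [517.27862697 -36.75383219 168.72119092]
```

View pics/p6.png

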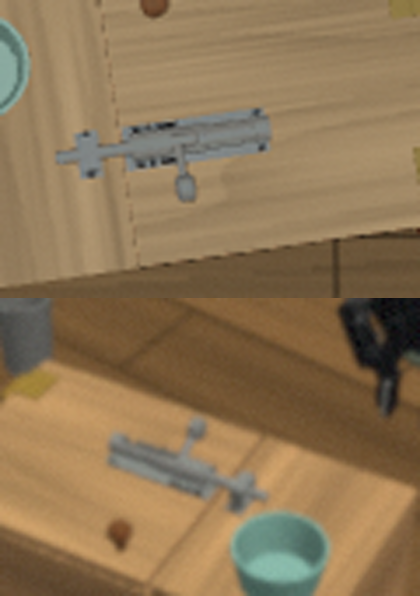

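The bolt runs right through the keep, with its nose showing at (62,157) in the upper half. The knob lies out to the side at (185,187), as in its starting notch. The lid is flush and the gripper is clear.

```bash
python3 -c "from station import *;print(close_job())"
```

```text
the job is handed in; nothing more can be done
None
```

The lid is closed and bolted, and I handed the job in at about 26 s of the 54 s allowed; `close_job()` gives no verdict.

- **Lid and bolt:** I pressed the lid onto its seal with closed fingertips. I then pinched the knob, lifted the handle and pressed the lid home through it, with a peak reading of 10 N at the wrist. The bolt slid about 53.5 mm to its stop. I backed off about 1 mm and laid the handle down in the far notch.
- **Forces:** drag while sliding was about 2 N, and the wrist read 8.3 N along the bolt at the stop. These are wrist readings, checked at pauses. The forces on the keep, barrel and seal themselves are not measured.
- **Last checks:**
  - Both pictures show the bolt through the keep and the knob lying out to the side.
  - The lid's depth is level to about 1 mm, within the roughly 2 mm calibration.
  - The gripper is clear, and ramekin b looks undisturbed. I did not re-measure the other bystanders, but the arm did not go near them.
- **Not exact:** the network put the knob about 4 to 6 mm from where the gripper released it. That is roughly the size of its earlier errors, and the pictures agreed with the gripper's position. I did not read the handle angle directly; I judged it from the knob's sideways position and its height in the depth image.

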